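# Set the capped specimen pots in their holders, largest first

## Robot

A 6-joint arm with a two-finger parallel gripper is mounted at the origin on the work surface. World frame = base frame: x ahead of the robot, y to its left, z up, the work surface at z = 0. Lengths are in m, angles in rad, forces in N, time in s.
With the tool pointing down it reaches from about 0.225 to 0.875 m from the base axis. Payload 3.4 kg.
Tool frame: the origin (TCP) lies on the mounting face of the last link; the fingertips stand 173 mm ahead of it and the grasp point (between the pads) lies 155 mm ahead of it; z points along the fingers, y is the line along which they close (so a half turn about z gives the same grasp; the last joint's range is limited). The gripper opens to 85 mm and grips with 20 to 120 N. Pads are 22 mm wide; open, the fingers measure 114 mm over their backs; the gripper's body (76 mm by 85 mm) begins 54 mm behind the grasp point. The pads swing forward as they close: fully open they stand 13 mm farther back than shut.
Start: joints at [1.168, 0.276, 1.505, -0, 1.361, -0.121], TCP at [0.16, 0.552, 0.405] pointing down, gripper open.
Joint ranges: [-2.89, 2.89], [-0.75, 2.08], [0.22, 2.7], [-1.18, 4.32], [0.11, 2.71], [-2.7, 2.7]. Speed limits (rad/s): [2.57, 2.57, 3.14, 3.14, 3.14, 3.14].

## Interface

Orientations are given as a unit quaternion [w, x, y, z].
In Python, from station import bot, imaging, job_done, finder gives the robot as it stands.
- The arm moves only by the tool run_rows, called after "Call:" as a command line: name --argument value ..., lists and objects as JSON in quotes. Schema: {"type":"object","properties":{"steps":{"type":"object","properties":{"ax":{"type":"array","items":{"type":"number"},"minItems":1,"maxItems":8},"ay":{"type":"array","items":{"type":"number"},"minItems":1,"maxItems":8},"az":{"type":"array","items":{"type":"number"},"minItems":1,"maxItems":8},"tx":{"type":"array","items":{"type":"number"},"minItems":1,"maxItems":8},"ty":{"type":"array","items":{"type":"number"},"minItems":1,"maxItems":8},"tz":{"type":"array","items":{"type":"number"},"minItems":1,"maxItems":8},"finger_gap":{"type":"array","items":{"type":"number"},"minItems":1,"maxItems":8}},"additionalProperties":false,"required":["ax","ay","az","tx","ty","tz","finger_gap"]},"squeeze":{"type":"number"},"only":{"type":"string"},"quiet":{"type":"boolean"},"lines":{"type":"string"}},"required":["steps"],"additionalProperties":false}. steps is an object with one list for each field, all of the same length, 1 to 8, a row being the entries at one place: ax, ay, az (a rotation vector in parts of the range, where 1.0 means pi/2 rad), tx, ty, tz (the shift in shares of the most that a row can go, 1 being 62.5 mm), finger_gap (the finger opening in m); each row shifts and turns the commanded pose from where the row before left it, along the tool's axes as they then stand; what a row does not reach is not made up. A row lasts 1/8 s, in which the tool goes at most 0.0625 m and 0.188 rad, less where a joint would pass 70% of its speed; a pose out of reach is approached as far as the arm can. The fingers move at their own pace and stop on an object; squeeze is the grip in N (left out, the last holds). Time passes only in rows, so rows that do not move let the fingers close. The tool returns the time, the measured TCP pose, the force, the opening and the grip force at its end. only (a regular expression) keeps the lines of the reply that match it, lines (a string "A,B") keeps lines A to B, and quiet returns only ok. Input that does not fit is refused with a message, and nothing moves.
- bot.read_state(): the state, without advancing time (a new reading comes with each control period).
- imaging.grab_frame(name): name is "scene" or "top"; returns the picture (420x560x3 uint8, blue, green, red); there is no depth.
- imaging.calibration(name): a dict with "fx", "fy", "cx", "cy" (pixels), "xyz" and "orientation" of the camera in the world. Camera axes: x right, y up, looking along -z (the intrinsics and any distortion apply to the point x, -y, -z); pixel columns grow to the right and rows downward; lengths in m; the calibration is good to about 2 mm. A picture is of the moment at which its call begins. calibration takes no time and is no camera call.
- job_done(): hands the job in; it is judged then, once.
Trained networks look in the newest picture that a camera, given by its name, has taken for a name from the list of things; names that differ only in an ending like _2 or _b are one class to them, and where a whole thing is asked for, a point or a joint stands for the part that bears it (a point fixed in the world has none). Each returns a list of dicts, best first, with "p" (0 to 1); they miss things now and then, are a little off and sometimes report something else, mostly with a low value. They report only what shows in the picture. A call takes as long as a camera call. They do not tell look-alikes from the thing itself.
- finder.spot_in(thing, camera): "xyz" ([x, y, z] in m, in the coordinates of the camera as it stood for that picture, good to about 4 mm: the middle of the surface that is visible of it).
The state is a dict: "clock": time; "qpos": joint angles; "joint_velocities": joint speeds; "effort": joint torques, N m; "position": TCP position; "tcp_rot": TCP orientation; "wrist_force": force on the tool from outside, world axes, zero at the start; "torque": the same for the moment, N m; "width": finger opening in m; "gripper_force": force on a finger pad.
Only numpy, scipy, OpenCV 4.12 (cv2) and the standard library are available. Lean on these libraries where they do the work, as an engineer would, in place of code of your own. Each camera call takes 0.05 s, during which the arm holds its last target. There are 200 camera calls.

## Task

Stand each of the three capped specimen pots in the round orange holder of its own size: large pot in the large holder, medium in the medium, small in the small. Do them in testing order, the largest pot first, then the medium, the smallest last, and set each one down gently and upright, flat on the floor of its holder. Leave the two open cups standing where they are.

Things in the scene. Friction and masses are not known exactly. Their poses are not given: they have to be found in the camera images.
- pot_large: the large capped specimen pot, loose, standing upright: a round whitish plastic pot with a paper band and a flat white ribbed screw cap, 62 mm across the cap (body 2 mm less), 72 mm tall, the cap being the top 16 mm. Origin at the centre of its underside, z up; it is round, so yaw does not matter.
- pot_medium: the medium capped specimen pot, loose, standing upright: a round whitish plastic pot with a paper band and a flat white ribbed screw cap, 46 mm across the cap (body 2 mm less), 60 mm tall, the cap being the top 16 mm. Origin at the centre of its underside, z up; it is round, so yaw does not matter.
- pot_small: the small capped specimen pot, loose, standing upright: a round whitish plastic pot with a paper band and a flat white ribbed screw cap, 30 mm across the cap (body 2 mm less), 48 mm tall, the cap being the top 16 mm. Origin at the centre of its underside, z up; it is round, so yaw does not matter.
- holder_large: the large holder, fixed to the table: a low round orange dish, 88 mm outside, 16 mm high, with a well 78 mm across whose floor lies 6 mm above the table (rim 10 mm above the floor, 5 mm thick). It takes the large pot (62 mm) with 8 mm to spare all round. Origin at the centre of its underside (table level), z up.
- holder_medium: the medium holder, fixed to the table: a low round orange dish, 72 mm outside, 16 mm high, with a well 62 mm across whose floor lies 6 mm above the table (rim 10 mm above the floor, 5 mm thick). It takes the medium pot (46 mm) with 8 mm to spare all round. Origin at the centre of its underside (table level), z up.
- holder_small: the small holder, fixed to the table: a low round orange dish, 56 mm outside, 16 mm high, with a well 46 mm across whose floor lies 6 mm above the table (rim 10 mm above the floor, 5 mm thick). It takes the small pot (30 mm) with 8 mm to spare all round. Origin at the centre of its underside (table level), z up.
- cup_wide: an empty open white plastic cup without cap, 60 mm across the mouth, 50 mm tall, 50 g, loose, standing upright; not to be moved. Origin at the centre of its underside.
- cup_narrow: an empty open white plastic cup without cap, 44 mm across the mouth, 45 mm tall, 50 g, loose, standing upright; not to be moved. Origin at the centre of its underside.
There are look-alikes about, which are no part of the job. Leave any pink or yellow look-alike of the pot_large alone. What is shaped like the pot_small but purple is not meant.

How it is judged:
By the outcome, as a careful person would: the job done as asked, in the order asked, and still so for the second after the job is handed in, with the robot touching nothing.
It also fails if it takes over 96 s, if anything falls off the work surface, if the arm or the gripper's body presses on something with over 40 N, if the wrist force passes 120 N, or if a joint passes its speed limit or range.

## Working session

There is one attempt and no reset: what is moved stays moved. The work goes in short steps, Python scripts to look and compute and a tool call to move; the robot and the scene stay as the last step left them, time stands still between calls to the robot, and variables do not carry over. Pictures are saved under pics/ and viewed, at most 14 in all, crops included, and the job is handed in when it is done.

```bash
mkdir -p pics
```

Create h.py:
```python
from station import bot, imaging, job_done, finder
import numpy as np, cv2
from scipy.spatial.transform import Rotation as R
def cal(n):
    c=imaging.calibration(n); q=c["orientation"]
    return c,R.from_quat([q[1],q[2],q[3],q[0]]),np.array(c["xyz"])
def world(n,p):
    c,r,t=cal(n); return r.apply(p)+t
def pix(n,P):
    c,r,t=cal(n); p=r.inv().apply(np.array(P)-t); return [c["cx"]+c["fx"]*p[0]/-p[2], c["cy"]+c["fy"]*-p[1]/-p[2]]
def unpix(n,u,v,z):
    c,r,t=cal(n); d=r.apply([(u-c["cx"])/c["fx"],-(v-c["cy"])/c["fy"],-1]); return t+d*(z-t[2])/d[2]
```

Run:
```python
from h import *
for n in("top","scene"):
    cv2.imwrite(f"pics/{n}0.png",imaging.grab_frame(n)); print(imaging.calibration(n))
    for th in "pot_large pot_medium pot_small holder_large holder_medium holder_small cup_wide cup_narrow".split():
        for d in finder.spot_in(th,n):
            w=world(n,d["xyz"]); print(n,th,round(d["p"],2),w.round(3),np.round(pix(n,w)))
s=bot.read_state();print(s["clock"],s["position"],s["tcp_rot"])
```

```text
{'fx': 389.15463527544296, 'fy': 389.15463527544296, 'cx': 284.4035172982677, 'cy': 209.01019920700517, 'xyz': array([ 0.443758  , -0.03029946,  0.99874537]), 'orientation': array([ 0.70755787,  0.04785862, -0.04861635, -0.70335472])}
top pot_large 0.95 [ 0.69  -0.178  0.07 ] [345. 161.]
top pot_large 0.68 [ 0.578 -0.388  0.066] [432. 207.]
top pot_large 0.67 [ 0.626 -0.073  0.074] [302. 187.]
top pot_large 0.22 [ 0.457 -0.176  0.048] [344. 257.]
top pot_medium 0.77 [ 0.625 -0.255  0.057] [375. 189.]
top pot_small 0.46 [ 0.459 -0.176  0.046] [344. 257.]
top holder_large 0.93 [0.444 0.017 0.007] [265. 262.]
top holder_medium 0.71 [0.441 0.162 0.002] [208. 263.]
top holder_small 0.71 [0.626 0.273 0.006] [167. 191.]
top holder_small 0.59 [ 0.625 -0.074  0.072] [302. 187.]
top cup_narrow 0.73 [ 0.448 -0.357  0.024] [416. 262.]
{'fx': 389.86349575642606, 'fy': 389.86349575642606, 'cx': 274.33957445807647, 'cy': 206.36159164161901, 'xyz': array([ 0.96739682, -0.59580114,  0.64347207]), 'orientation': array([0.86270593, 0.4009331 , 0.12947875, 0.2796898 ])}
scene pot_large 0.97 [ 0.643 -0.088  0.064] [290. 232.]
scene pot_large 0.9 [ 0.602 -0.394  0.074] [168. 320.]
scene pot_large 0.83 [ 0.711 -0.198  0.07 ] [288. 278.]
scene pot_large 0.75 [ 0.468 -0.183  0.041] [201. 231.]
scene pot_medium 0.87 [ 0.638 -0.264  0.057] [236. 286.]
scene pot_medium 0.42 [ 0.642 -0.086  0.064] [291. 231.]
scene pot_small 0.6 [ 0.469 -0.18   0.042] [202. 231.]
scene pot_small 0.54 [ 0.473 -0.105  0.039] [226. 214.]
scene holder_large 0.61 [0.452 0.019 0.007] [252. 195.]
scene holder_medium 0.6 [0.453 0.162 0.006] [284. 170.]
scene holder_small 0.79 [0.629 0.27  0.012] [357. 172.]
scene cup_wide 0.62 [0.471 0.299 0.034] [315. 143.]
scene cup_narrow 0.68 [ 0.456 -0.35   0.034] [138. 279.]
0.9 [0.15989108 0.55232878 0.40476479] [2.77241355e-05 1.40415506e-01 9.90092660e-01 9.30030051e-05]
```

View pics/top0.png

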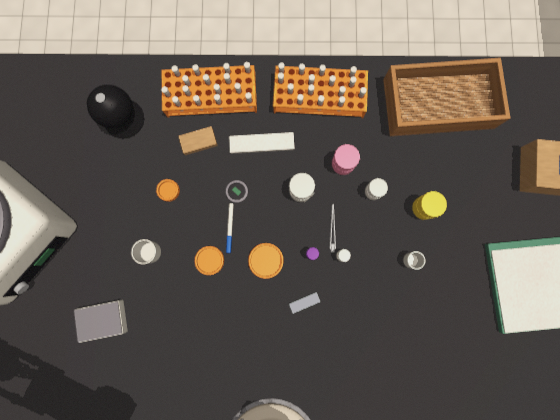

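View pics/scene0.png

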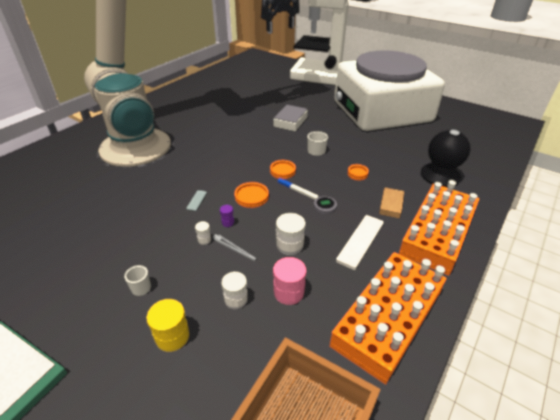

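The top picture shows the white pots: large at about (302,187), medium (376,189) and small (344,256). The orange holders are large (266,261), medium (209,261) and small (168,190). The pink, yellow and purple pots are decoys, and the cups are at (145,252) and (415,261). Next I refine the positions by segmentation.

Add to h.py:
```python
# name: guess pixel, plane height of the segmented face, radius
TOP={"PL":(302,185,.072,.031),"PM":(377,187,.060,.023),"PS":(344,256,.048,.015),"HL":(266,261,.016,.044),"HM":(209,261,.016,.036),"HS":(168,190,.016,.028)}
def refine(im,n,k,u,v,z,r):
    hsv=cv2.cvtColor(im,cv2.COLOR_BGR2HSV)
    m=cv2.inRange(hsv,(5,140,90),(20,255,255)) if k[0]=="H" else cv2.inRange(hsv,(0,0,150 if n=="top" else 120),(180,90,255))
    win=np.zeros_like(m); cv2.circle(win,(int(u),int(v)),26,255,-1)
    cs,_=cv2.findContours(m&win,cv2.RETR_EXTERNAL,cv2.CHAIN_APPROX_NONE)
    c=max(cs,key=cv2.contourArea); (x,y),rr=cv2.minEnclosingCircle(c); M=cv2.moments(c)
    return (x,y),rr,(M["m10"]/M["m00"],M["m01"]/M["m00"])
```

Run:
```python
from h import *
im=cv2.imread("pics/top0.png"); big=[]
for k,(u,v,z,r) in TOP.items():
    a,rr,b=refine(im,"top",k,u,v,z,r)
    print(k,np.round(a,1),round(rr,1),"expect",round(389*r/(.9987-z),1),np.round(b,1),unpix("top",*a,z).round(4),unpix("top",*b,z).round(4))
    P=unpix("top",*a,z)
    c=cv2.resize(im[int(v)-30:int(v)+30,int(u)-30:int(u)+30],(260,260),interpolation=cv2.INTER_NEAREST); s=260/60
    pts=np.array([pix("top",P+[r*np.cos(t),r*np.sin(t),0]) for t in np.linspace(0,6.3,60)])-[int(u)-30,int(v)-30]
    cv2.polylines(c,[np.int32((pts+.5)*s)],True,(0,0,255),1); big.append(c)
cv2.imwrite("pics/ref.png",np.vstack([np.hstack(big[:3]),np.hstack(big[3:])]))
```

```text
PL [301.7 186.3] 13.8 expect 13.0 [301.9 185.6] [ 0.6268 -0.0725  0.072 ] [ 0.6287 -0.0729  0.072 ]
PM [378.  187.9] 10.1 expect 9.5 [377.9 187.2] [ 0.6264 -0.2603  0.06  ] [ 0.6281 -0.26    0.06  ]
PS [344.1 255. ] 6.4 expect 6.1 [344.1 255. ] [ 0.4626 -0.1764  0.048 ] [ 0.4625 -0.1764  0.048 ]
HL [265.4 260.2] 18.0 expect 17.4 [265.3 260.3] [0.4491 0.016  0.016 ] [0.449  0.0161 0.016 ]
HM [208.8 260.1] 15.0 expect 14.3 [208.8 260.1] [0.4486 0.1577 0.016 ] [0.4487 0.1575 0.016 ]
HS [167.5 189.8] 11.7 expect 11.1 [167.4 189.7] [0.6268 0.2692 0.016 ] [0.6269 0.2695 0.016 ]
```

View pics/ref.png

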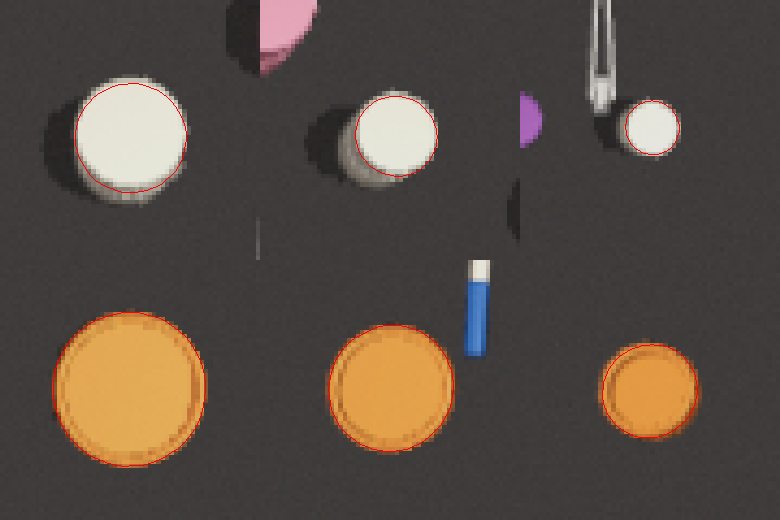

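The rows are not in the units I measure in: shifts go in shares of 62.5 mm and turns go in shares of pi/2 rad. I convert before sending: -0.141 rad / 1.5708 = -0.0898.

Call:
run_rows --steps '{"ax": [0, 0], "ay": [0, 0], "az": [-0.0891, -0.0898], "tx": [0, 0], "ty": [0, 0], "tz": [0, 0], "finger_gap": [0.085, 0.085]}' --squeeze 40

```text
clock: 1.15
position: [0.1599, 0.5523, 0.4047]
tcp_rot: [0.0, -0.002, 1.0, 0.0]
wrist_force: [0.0, 0.6, -0.7]
width: 0.0848
gripper_force: 0.0
```

```bash
python3 -c "
from h import *
s=bot.read_state();print(s['position'],s['tcp_rot'])"
```

```text
[0.15990955 0.55232586 0.40473883] [ 2.32131073e-05 -1.92078327e-03  9.99998154e-01  5.10183331e-05]
```

The red circles sit on the caps and holder rims. The medium and small pots fit well; the large one is about 1 px low, so I use its centroid. Now I move over the large pot.

To row units: -0.048 m is -0.768, -0.036 m is -0.576.

Call:
run_rows --steps '{"ax": [0, 0, 0, 0, 0, 0, 0], "ay": [0, 0, 0, 0, 0, 0, 0], "az": [0, 0, 0, 0, 0, 0, 0], "tx": [-0.576, -0.576, -0.576, -0.576, -0.576, -0.576, -0.576], "ty": [-0.768, -0.768, -0.768, -0.768, -0.768, -0.768, -0.768], "tz": [0, 0, 0, 0, 0, 0, 0], "finger_gap": [0.085, 0.085, 0.085, 0.085, 0.085, 0.085, 0.085]}'

```text
clock: 2.02
position: [0.4125, 0.2144, 0.405]
tcp_rot: [0.001, 0.0, 1.0, 0.0]
wrist_force: [1.5, -0.4, -0.8]
width: 0.0851
gripper_force: 0.0
```

Call:
run_rows --steps '{"ax": [0, 0, 0, 0, 0, 0, 0], "ay": [0, 0, 0, 0, 0, 0, 0], "az": [0, 0, 0, 0, 0, 0, 0], "tx": [-0.576, -0.576, -0.576, -0.576, -0.576, -0.576, 0], "ty": [-0.768, -0.768, -0.768, -0.768, -0.768, -0.768, 0], "tz": [0, 0, 0, 0, 0, 0, 0], "finger_gap": [0.085, 0.085, 0.085, 0.085, 0.085, 0.085, 0.085]}'

```text
clock: 2.9
position: [0.6296, -0.0758, 0.4035]
tcp_rot: [0.0, 0.003, 1.0, -0.001]
wrist_force: [-0.4, 0.2, -0.7]
width: 0.0847
gripper_force: 0.0
```

To row units: 0.045 m is 0.72, 0.003 m is 0.048.

Call:
run_rows --steps '{"ax": [0, 0, 0, 0, 0], "ay": [0, 0, 0, 0, 0], "az": [0, 0, 0, 0, 0], "tx": [0.016, 0, 0, 0, 0], "ty": [0.048, 0, 0, 0, 0], "tz": [0.64, 0.72, 0.72, 0.48, 0], "finger_gap": [0.085, 0.085, 0.085, 0.085, 0.085]}'

```text
clock: 3.52
position: [0.6249, -0.068, 0.2424]
tcp_rot: [-0.003, 0.0, 1.0, 0.001]
wrist_force: [0.3, 0.7, 0.3]
width: 0.0849
gripper_force: 0.0
```

```bash
python3 -c "
from h import *
for n in('top','scene'): cv2.imwrite('pics/a_%s.png'%n,imaging.grab_frame(n))
a=cv2.imread('pics/a_top.png')[110:270,200:400];b=cv2.imread('pics/a_scene.png')[150:310,190:390]
cv2.imwrite('pics/a.png',cv2.resize(np.hstack([a,b]),(800,320)))"
```

```text
(no output)
```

View pics/a.png

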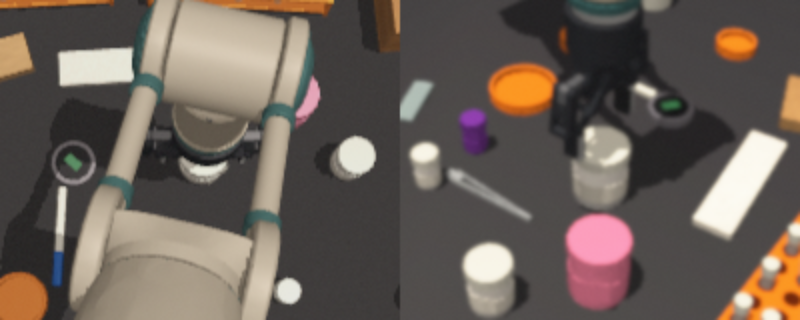

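The gripper is open over the large pot, whose cap shows at about (200,165) in the left crop. My earlier readout was taken during a transient, so from here I work from the commanded pose.

To row units: 0.024 m is 0.384, 0.02 m is 0.32.

Call:
run_rows --steps '{"ax": [0, 0, 0, 0], "ay": [0, 0, 0, 0], "az": [0, 0, 0, 0], "tx": [-0.032, 0, 0, 0], "ty": [-0.064, 0, 0, 0], "tz": [0.384, 0.32, 0, 0], "finger_gap": [0.085, 0.085, 0.085, 0.085]}'

```text
clock: 4.12
position: [0.6292, -0.0731, 0.2027]
tcp_rot: [0.002, 0.0, 1.0, -0.0]
wrist_force: [0.3, -0.1, -0.0]
width: 0.0849
gripper_force: 0.0
```

Call:
run_rows --steps '{"ax": [0, 0, 0, 0, 0], "ay": [0, 0, 0, 0, 0], "az": [0, 0, 0, 0, 0], "tx": [0, 0, 0, 0, 0], "ty": [0, 0, 0, 0, 0], "tz": [0, 0, 0, 0, 0], "finger_gap": [0.05, 0.05, 0.05, 0.05, 0.05]}' --squeeze 40

```text
clock: 4.75
position: [0.6289, -0.0728, 0.2024]
tcp_rot: [0.001, 0.0, 1.0, -0.0]
wrist_force: [-0.4, 0.6, 5.1]
width: 0.0608
gripper_force: 42.3
```

To row units: 0.05 m is 0.8, 0.04 m is 0.64.

Call:
run_rows --steps '{"ax": [0, 0, 0, 0, 0, 0, 0, 0], "ay": [0, 0, 0, 0, 0, 0, 0, 0], "az": [0, 0, 0, 0, 0, 0, 0, 0], "tx": [0, 0, 0, 0.64, 0.8, 0.8, 0.48, 0.1568], "ty": [0, 0, 0, 0.32, 0.4, 0.4, 0.2192, 0.08], "tz": [-0.32, -0.48, -0.48, 0, 0, 0, 0, 0], "finger_gap": [0.05, 0.05, 0.05, 0.05, 0.05, 0.05, 0.05, 0.05]}'

```text
clock: 5.75
position: [0.4466, 0.0166, 0.2808]
tcp_rot: [-0.001, -0.0, 1.0, 0.0]
wrist_force: [0.4, -0.6, -1.8]
width: 0.061
gripper_force: 43.9
```

Call:
run_rows --steps '{"ax": [0, 0], "ay": [0, 0], "az": [0, 0], "tx": [0, 0], "ty": [0, 0], "tz": [0, 0], "finger_gap": [0.05, 0.05]}'

```text
clock: 6.0
position: [0.4504, 0.0153, 0.281]
tcp_rot: [0.001, 0.001, 1.0, -0.0]
wrist_force: [-0.5, -0.8, -2.5]
width: 0.0608
gripper_force: 43.9
```

To row units: 0.025 m is 0.4, 0.013 m is 0.208.

Call:
run_rows --steps '{"ax": [0, 0, 0, 0, 0], "ay": [0, 0, 0, 0, 0], "az": [0, 0, 0, 0, 0], "tx": [0, 0, 0, 0, 0], "ty": [0, 0, 0, 0, 0], "tz": [0.4, 0.4, 0.208, 0, 0], "finger_gap": [0.05, 0.05, 0.05, 0.05, 0.05]}'

```text
clock: 6.62
position: [0.4495, 0.0156, 0.2182]
tcp_rot: [0.001, 0.0, 1.0, -0.0]
wrist_force: [-0.1, -0.5, -1.8]
width: 0.0608
gripper_force: 44.1
```

```bash
python3 -c "
from h import *
for n in('top','scene'): cv2.imwrite('pics/b_%s.png'%n,imaging.grab_frame(n))
a=cv2.imread('pics/b_top.png')[180:340,180:380];b=cv2.imread('pics/b_scene.png')[110:270,160:360]
cv2.imwrite('pics/b.png',cv2.resize(np.hstack([a,b]),(800,320)))"
```

Call:
run_rows --steps '{"ax": [0, 0, 0, 0], "ay": [0, 0, 0, 0], "az": [0, 0, 0, 0], "tx": [0, 0, 0, 0], "ty": [0, 0, 0, 0], "tz": [0.064, 0.032, 0, 0], "finger_gap": [0.05, 0.05, 0.05, 0.05]}'

```text
clock: 7.22
position: [0.4487, 0.0158, 0.2117]
tcp_rot: [0.0, 0.0, 1.0, 0.0]
wrist_force: [0.7, 0.8, -2.5]
width: 0.061
gripper_force: 44.1
```

View pics/b.png

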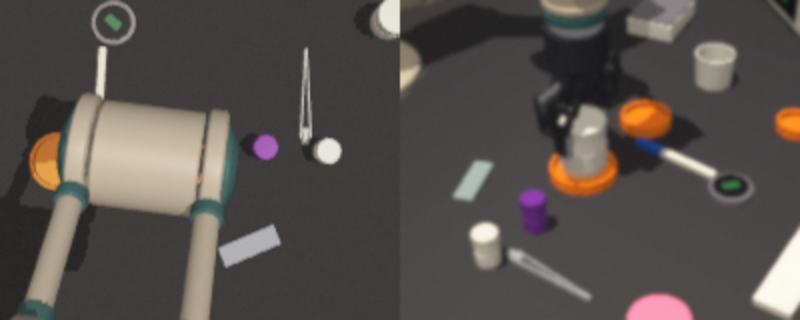

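The right crop shows the large pot centred over its holder at about (585,165). I go down in small steps until it touches.

To row units: 0.0015 m is 0.024.

Call:
run_rows --steps '{"ax": [0, 0, 0], "ay": [0, 0, 0], "az": [0, 0, 0], "tx": [0, 0, 0], "ty": [0, 0, 0], "tz": [0.024, 0, 0], "finger_gap": [0.05, 0.05, 0.05]}' --only "posi|wrist"

```text
position: [0.4487, 0.0158, 0.2102]
wrist_force: [-0.5, -0.0, -2.8]
```

Call:
run_rows --steps '{"ax": [0, 0, 0], "ay": [0, 0, 0], "az": [0, 0, 0], "tx": [0, 0, 0], "ty": [0, 0, 0], "tz": [0.016, 0, 0], "finger_gap": [0.05, 0.05, 0.05]}' --only "posi|wrist"

```text
position: [0.4487, 0.0158, 0.2092]
wrist_force: [0.1, 0.1, -2.4]
```

Call:
run_rows --steps '{"ax": [0, 0, 0], "ay": [0, 0, 0], "az": [0, 0, 0], "tx": [0, 0, 0], "ty": [0, 0, 0], "tz": [0.0112, 0, 0], "finger_gap": [0.05, 0.05, 0.05]}' --only "posi|wrist"

```text
position: [0.4488, 0.0158, 0.2085]
wrist_force: [0.1, 0.3, -1.3]
```

To row units: 0.0007 m is 0.0112.

Call:
run_rows --steps '{"ax": [0, 0, 0], "ay": [0, 0, 0], "az": [0, 0, 0], "tx": [0, 0, 0], "ty": [0, 0, 0], "tz": [0.0112, 0, 0], "finger_gap": [0.05, 0.05, 0.05]}' --only "posi|wrist"

```text
position: [0.4489, 0.0158, 0.2084]
wrist_force: [-1.0, 0.1, 4.8]
```

Call:
run_rows --steps '{"ax": [0, 0, 0, 0, 0], "ay": [0, 0, 0, 0, 0], "az": [0, 0, 0, 0, 0], "tx": [0, 0, 0, 0, 0], "ty": [0, 0, 0, 0, 0], "tz": [0, 0, 0, 0, 0], "finger_gap": [0.085, 0.085, 0.085, 0.085, 0.085]}'

```text
clock: 9.35
position: [0.4487, 0.0158, 0.2077]
tcp_rot: [-0.0, 0.0, 1.0, 0.0]
wrist_force: [-0.1, 0.3, 0.5]
width: 0.0847
gripper_force: 0.0
```

Call:
run_rows --steps '{"ax": [0, 0, 0, 0, 0], "ay": [0, 0, 0, 0, 0], "az": [0, 0, 0, 0, 0], "tx": [0, 0, 0, 0, 0], "ty": [0, 0, 0, 0, 0], "tz": [-0.32, -0.64, -0.64, 0, 0], "finger_gap": [0.085, 0.085, 0.085, 0.085, 0.085]}'

```text
clock: 9.98
position: [0.4482, 0.0159, 0.3074]
tcp_rot: [-0.0, 0.0, 1.0, 0.0]
wrist_force: [-0.9, 0.2, -0.3]
width: 0.0848
gripper_force: 0.0
```

To row units: -0.0463 m is -0.7408, -0.046 m is -0.736.

Call:
run_rows --steps '{"ax": [0, 0, 0, 0, 0, 0, 0, 0], "ay": [0, 0, 0, 0, 0, 0, 0, 0], "az": [0, 0, 0, 0, 0, 0, 0, 0], "tx": [-0.48, -0.48, -0.48, -0.48, -0.48, -0.464, 0, 0], "ty": [-0.736, -0.736, -0.736, -0.736, -0.736, -0.7408, 0, 0], "tz": [0, 0, 0, 0, 0, 0, 0, 0], "finger_gap": [0.07, 0.07, 0.07, 0.07, 0.07, 0.07, 0.07, 0.07]}'

```text
clock: 10.98
position: [0.6268, -0.2604, 0.3054]
tcp_rot: [-0.002, 0.001, 1.0, 0.001]
wrist_force: [0.4, 0.5, 0.0]
width: 0.0701
gripper_force: 0.0
```

```bash
python3 -c "
from h import *
for n in('top','scene'): cv2.imwrite('pics/c_%s.png'%n,imaging.grab_frame(n))
a=cv2.imread('pics/c_top.png')[120:280,220:420];b=cv2.imread('pics/c_scene.png')[150:310,160:360]
cv2.imwrite('pics/c.png',cv2.resize(np.hstack([a,b]),(800,320)))"
```

```text
(no output)
```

View pics/c.png

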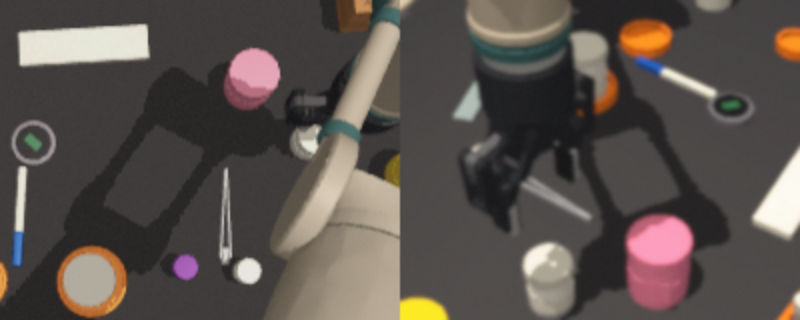

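The large pot stands centred in its holder at (92,280) in the left crop. The gripper is over the medium pot.

To row units: 0.035 m is 0.56, 0.03 m is 0.48.

Call:
run_rows --steps '{"ax": [0, 0, 0, 0, 0, 0], "ay": [0, 0, 0, 0, 0, 0], "az": [0, 0, 0, 0, 0, 0], "tx": [0, 0, 0, 0, 0, 0], "ty": [0, 0, 0, 0, 0, 0], "tz": [0.56, 0.56, 0.48, 0.224, 0, 0], "finger_gap": [0.07, 0.07, 0.07, 0.07, 0.07, 0.07]}'

```text
clock: 11.82
position: [0.628, -0.2606, 0.1953]
tcp_rot: [0.001, 0.0, 1.0, -0.001]
wrist_force: [-0.4, 0.7, 0.4]
width: 0.07
gripper_force: 0.0
```

Call:
run_rows --steps '{"ax": [0, 0, 0, 0, 0, 0], "ay": [0, 0, 0, 0, 0, 0], "az": [0, 0, 0, 0, 0, 0], "tx": [0, 0, 0, 0, 0, 0], "ty": [0, 0, 0, 0, 0, 0], "tz": [0, 0, 0, 0, 0, 0], "finger_gap": [0.035, 0.035, 0.035, 0.035, 0.035, 0.035]}'

```text
clock: 12.58
position: [0.6279, -0.2607, 0.1953]
tcp_rot: [0.001, 0.0, 1.0, -0.0]
wrist_force: [-1.0, 1.4, 5.2]
width: 0.0451
gripper_force: 40.3
```

To row units: 0.047 m is 0.752, 0.02 m is 0.32.

Call:
run_rows --steps '{"ax": [0, 0, 0, 0, 0, 0, 0, 0], "ay": [0, 0, 0, 0, 0, 0, 0, 0], "az": [0, 0, 0, 0, 0, 0, 0, 0], "tx": [0, 0, 0, 0.2544, 0.32, 0.32, 0.32, 0.32], "ty": [0, 0, 0, 0.6112, 0.752, 0.752, 0.752, 0.752], "tz": [-0.48, -0.72, -0.72, 0, 0, 0, 0, 0], "finger_gap": [0.035, 0.035, 0.035, 0.035, 0.035, 0.035, 0.035, 0.035]}'

```text
clock: 13.58
position: [0.5308, -0.033, 0.3136]
tcp_rot: [-0.0, 0.001, 1.0, 0.0]
wrist_force: [-0.4, 0.4, -1.7]
width: 0.0447
gripper_force: 41.2
```

Call:
run_rows --steps '{"ax": [0, 0, 0, 0, 0, 0, 0, 0], "ay": [0, 0, 0, 0, 0, 0, 0, 0], "az": [0, 0, 0, 0, 0, 0, 0, 0], "tx": [0.32, 0.32, 0.32, 0.2416, 0.1328, 0, 0, 0], "ty": [0.752, 0.752, 0.752, 0.608, 0.32, 0, 0, 0], "tz": [0, 0, 0, 0, 0, 0, 0, 0], "finger_gap": [0.035, 0.035, 0.035, 0.035, 0.035, 0.035, 0.035, 0.035]}'

```text
clock: 14.58
position: [0.4489, 0.1639, 0.3137]
tcp_rot: [0.0, 0.001, 1.0, -0.0]
wrist_force: [-1.0, 0.8, -0.7]
width: 0.045
gripper_force: 41.3
```

To row units: 0.035 m is 0.56, -0.0062 m is -0.0992.

Call:
run_rows --steps '{"ax": [0, 0, 0, 0, 0, 0, 0, 0], "ay": [0, 0, 0, 0, 0, 0, 0, 0], "az": [0, 0, 0, 0, 0, 0, 0, 0], "tx": [0, 0, 0, 0, 0, 0, 0, 0], "ty": [-0.0992, 0, 0, 0, 0, 0, 0, 0], "tz": [0.48, 0.56, 0.4, 0.16, 0.08, 0, 0, 0], "finger_gap": [0.035, 0.035, 0.035, 0.035, 0.035, 0.035, 0.035, 0.035]}'

```text
clock: 15.58
position: [0.4487, 0.1586, 0.2094]
tcp_rot: [0.001, 0.0, 1.0, 0.0]
wrist_force: [0.4, -0.2, -0.6]
width: 0.0449
gripper_force: 41.3
```

```bash
python3 -c "
from h import *
for n in('top','scene'): cv2.imwrite('pics/d_%s.png'%n,imaging.grab_frame(n))
a=cv2.imread('pics/d_top.png')[180:340,130:330];b=cv2.imread('pics/d_scene.png')[90:250,180:380]
cv2.imwrite('pics/d.png',cv2.resize(np.hstack([a,b]),(800,320)))"
```

```text
(no output)
```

View pics/d.png

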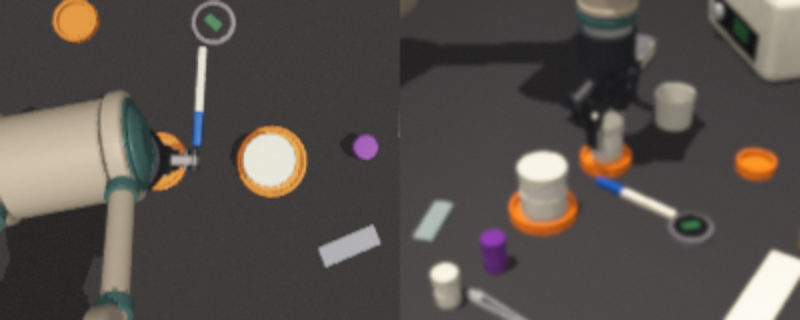

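The large pot is seated at (543,185). The medium pot is over its holder at (610,145), and I lower it in small steps.

To row units: 0.004 m is 0.064, 0.002 m is 0.032.

Call:
run_rows --steps '{"ax": [0, 0, 0, 0], "ay": [0, 0, 0, 0], "az": [0, 0, 0, 0], "tx": [0, 0, 0, 0], "ty": [-0.0112, 0, 0, 0], "tz": [0.064, 0.032, 0, 0], "finger_gap": [0.035, 0.035, 0.035, 0.035]}' --only "posi|wrist"

```text
position: [0.4485, 0.1578, 0.2027]
wrist_force: [0.1, 0.2, -1.5]
```

Call:
run_rows --steps '{"ax": [0, 0, 0], "ay": [0, 0, 0], "az": [0, 0, 0], "tx": [0, 0, 0], "ty": [0, 0, 0], "tz": [0.0128, 0, 0], "finger_gap": [0.035, 0.035, 0.035]}' --only "posi|wrist"

```text
position: [0.4485, 0.1578, 0.202]
wrist_force: [0.8, -1.1, -1.4]
```

Call:
run_rows --steps '{"ax": [0, 0, 0], "ay": [0, 0, 0], "az": [0, 0, 0], "tx": [0, 0, 0], "ty": [0, 0, 0], "tz": [0.0112, 0, 0], "finger_gap": [0.035, 0.035, 0.035]}' --only "posi|wrist"

```text
position: [0.4485, 0.1578, 0.2014]
wrist_force: [-0.6, -0.4, -0.1]
```

To row units: 0.0006 m is 0.0096.

Call:
run_rows --steps '{"ax": [0, 0, 0], "ay": [0, 0, 0], "az": [0, 0, 0], "tx": [0, 0, 0], "ty": [0, 0, 0], "tz": [0.0096, 0, 0], "finger_gap": [0.035, 0.035, 0.035]}' --only "posi|wrist"

```text
position: [0.4486, 0.1579, 0.2013]
wrist_force: [-1.8, 0.2, 4.9]
```

Call:
run_rows --steps '{"ax": [0, 0, 0, 0, 0], "ay": [0, 0, 0, 0, 0], "az": [0, 0, 0, 0, 0], "tx": [0, 0, 0, 0, 0], "ty": [0, 0, 0, 0, 0], "tz": [0, 0, 0, 0, 0], "finger_gap": [0.07, 0.07, 0.07, 0.07, 0.07]}'

```text
clock: 17.92
position: [0.4485, 0.1578, 0.2007]
tcp_rot: [-0.0, 0.0, 1.0, 0.0]
wrist_force: [0.8, -0.7, -0.3]
width: 0.0699
gripper_force: 0.0
```

Call:
run_rows --steps '{"ax": [0, 0, 0, 0, 0], "ay": [0, 0, 0, 0, 0], "az": [0, 0, 0, 0, 0], "tx": [0, 0, 0, 0, 0], "ty": [0, 0, 0, 0, 0], "tz": [-0.32, -0.64, -0.8, 0, 0], "finger_gap": [0.07, 0.07, 0.07, 0.07, 0.07]}'

```text
clock: 18.55
position: [0.4481, 0.1577, 0.3104]
tcp_rot: [-0.0, 0.0, 1.0, -0.0]
wrist_force: [-0.8, 0.3, 0.0]
width: 0.0701
gripper_force: 0.0
```

To row units: -0.048 m is -0.768, -0.0477 m is -0.7632.

Call:
run_rows --steps '{"ax": [0, 0, 0, 0, 0, 0, 0, 0], "ay": [0, 0, 0, 0, 0, 0, 0, 0], "az": [0, 0, 0, 0, 0, 0, 0, 0], "tx": [-0.032, -0.032, -0.032, -0.032, -0.032, -0.032, -0.0336, 0], "ty": [-0.7632, -0.7632, -0.7632, -0.7632, -0.7632, -0.7632, -0.768, 0], "tz": [0, 0, 0, 0, 0, 0, 0, 0], "finger_gap": [0.05, 0.05, 0.05, 0.05, 0.05, 0.05, 0.05, 0.05]}'

```text
clock: 19.55
position: [0.4622, -0.1791, 0.3088]
tcp_rot: [-0.001, 0.003, 1.0, 0.0]
wrist_force: [-0.1, 0.9, -0.3]
width: 0.0502
gripper_force: 0.0
```

Call:
run_rows --steps '{"ax": [0, 0, 0, 0], "ay": [0, 0, 0, 0], "az": [0, 0, 0, 0], "tx": [0, 0, 0, 0], "ty": [0, 0, 0, 0], "tz": [0.32, 0.32, 0, 0], "finger_gap": [0.05, 0.05, 0.05, 0.05]}'

```text
clock: 20.05
position: [0.4624, -0.1758, 0.2706]
tcp_rot: [-0.0, 0.0, 1.0, 0.0]
wrist_force: [0.3, 0.6, -0.6]
width: 0.0498
gripper_force: 0.0
```

```bash
python3 -c "
from h import *
for n in('top','scene'): cv2.imwrite('pics/e_%s.png'%n,imaging.grab_frame(n))
a=cv2.imread('pics/e_top.png')[180:340,190:390];b=cv2.imread('pics/e_scene.png')[130:290,130:330]
cv2.imwrite('pics/e.png',cv2.resize(np.hstack([a,b]),(800,320)))"
```

```text
(no output)
```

View pics/e.png

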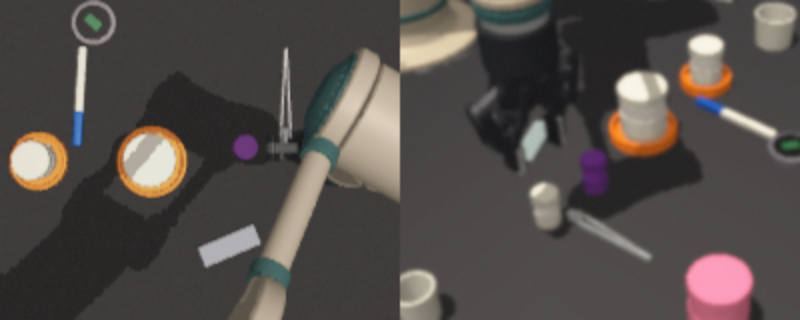

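Both placed pots stand in their holders. The left finger at about (283,148) clears the purple pot at (246,147), so I descend on the small pot.

To row units: 0.03 m is 0.48, 0.018 m is 0.288.

Call:
run_rows --steps '{"ax": [0, 0, 0, 0, 0], "ay": [0, 0, 0, 0, 0], "az": [0, 0, 0, 0, 0], "tx": [0, 0, 0, 0, 0], "ty": [0, 0, 0, 0, 0], "tz": [0.48, 0.48, 0.288, 0, 0], "finger_gap": [0.05, 0.05, 0.05, 0.05, 0.05]}'

```text
clock: 20.78
position: [0.4629, -0.1766, 0.1936]
tcp_rot: [0.001, 0.0, 1.0, -0.0]
wrist_force: [0.9, 0.6, 0.2]
width: 0.0501
gripper_force: 0.0
```

Call:
run_rows --steps '{"ax": [0, 0, 0, 0, 0, 0], "ay": [0, 0, 0, 0, 0, 0], "az": [0, 0, 0, 0, 0, 0], "tx": [0, 0, 0, 0, 0, 0], "ty": [0, 0, 0, 0, 0, 0], "tz": [0, 0, 0, 0, 0, 0], "finger_gap": [0.02, 0.02, 0.02, 0.02, 0.02, 0.02]}' --squeeze 30

```text
clock: 21.52
position: [0.4628, -0.1766, 0.1937]
tcp_rot: [0.001, 0.0, 1.0, -0.0]
wrist_force: [0.3, 0.1, 6.1]
width: 0.0288
gripper_force: 29.5
```

To row units: -0.045 m is -0.72, 0.0329 m is 0.5264.

Call:
run_rows --steps '{"ax": [0, 0, 0, 0, 0, 0, 0, 0], "ay": [0, 0, 0, 0, 0, 0, 0, 0], "az": [0, 0, 0, 0, 0, 0, 0, 0], "tx": [0, 0, 0, -0.1936, -0.264, -0.264, -0.264, -0.264], "ty": [0, 0, 0, 0.5264, 0.72, 0.72, 0.72, 0.72], "tz": [-0.48, -0.72, -0.72, 0, 0, 0, 0, 0], "finger_gap": [0.02, 0.02, 0.02, 0.02, 0.02, 0.02, 0.02, 0.02]}'

```text
clock: 22.52
position: [0.5408, 0.0379, 0.3127]
tcp_rot: [0.0, 0.0, 1.0, -0.0]
wrist_force: [0.5, -0.9, -0.8]
width: 0.029
gripper_force: 29.9
```

Call:
run_rows --steps '{"ax": [0, 0, 0, 0, 0, 0, 0, 0], "ay": [0, 0, 0, 0, 0, 0, 0, 0], "az": [0, 0, 0, 0, 0, 0, 0, 0], "tx": [-0.264, -0.264, -0.264, -0.264, -0.2, -0.12, 0, 0], "ty": [0.72, 0.72, 0.72, 0.72, 0.528, 0.32, 0, 0], "tz": [0, 0, 0, 0, 0, 0, 0, 0], "finger_gap": [0.02, 0.02, 0.02, 0.02, 0.02, 0.02, 0.02, 0.02]}'

```text
clock: 23.52
position: [0.6264, 0.2682, 0.3125]
tcp_rot: [-0.001, 0.001, 1.0, -0.001]
wrist_force: [-0.1, -1.0, -0.1]
width: 0.0293
gripper_force: 29.9
```

To row units: 0.035 m is 0.56, 0.03 m is 0.48.

Call:
run_rows --steps '{"ax": [0, 0, 0, 0, 0, 0, 0, 0], "ay": [0, 0, 0, 0, 0, 0, 0, 0], "az": [0, 0, 0, 0, 0, 0, 0, 0], "tx": [0, 0, 0, 0, 0, 0, 0, 0], "ty": [0, 0, 0, 0, 0, 0, 0, 0], "tz": [0.48, 0.56, 0.4, 0.16, 0.08, 0, 0, 0], "finger_gap": [0.02, 0.02, 0.02, 0.02, 0.02, 0.02, 0.02, 0.02]}'

```text
clock: 24.52
position: [0.627, 0.2695, 0.2086]
tcp_rot: [0.001, 0.0, 1.0, 0.0]
wrist_force: [0.5, 0.2, -0.2]
width: 0.0287
gripper_force: 29.9
```

```bash
python3 -c "
from h import *
for n in('top','scene'): cv2.imwrite('pics/f_%s.png'%n,imaging.grab_frame(n))
a=cv2.imread('pics/f_top.png')[110:270,90:290];b=cv2.imread('pics/f_scene.png')[90:250,240:440]
cv2.imwrite('pics/f.png',cv2.resize(np.hstack([a,b]),(800,320)))"
```

```text
(no output)
```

View pics/f.png

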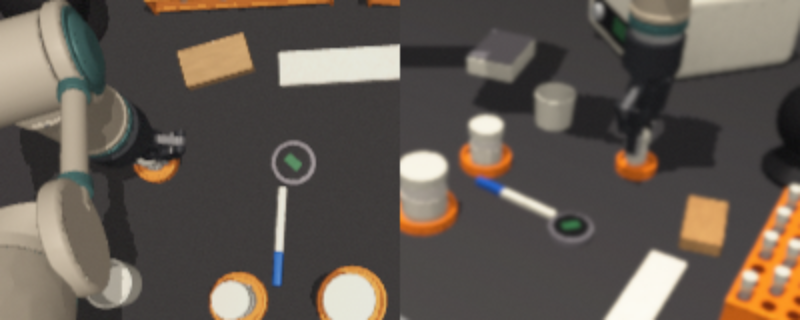

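The small pot is over its holder at (637,155). I lower it.

To row units: 0.005 m is 0.08, 0.0025 m is 0.04.

Call:
run_rows --steps '{"ax": [0, 0, 0, 0], "ay": [0, 0, 0, 0], "az": [0, 0, 0, 0], "tx": [0, 0, 0, 0], "ty": [0, 0, 0, 0], "tz": [0.08, 0.04, 0, 0], "finger_gap": [0.02, 0.02, 0.02, 0.02]}' --only "posi|wrist"

```text
position: [0.6267, 0.2694, 0.2]
wrist_force: [0.2, -0.8, -0.2]
```

Call:
run_rows --steps '{"ax": [0, 0, 0], "ay": [0, 0, 0], "az": [0, 0, 0], "tx": [0, 0, 0], "ty": [0, 0, 0], "tz": [0.0112, 0, 0], "finger_gap": [0.02, 0.02, 0.02]}' --only "posi|wrist"

```text
position: [0.6268, 0.2694, 0.1998]
wrist_force: [-0.6, 0.2, 2.9]
```

Call:
run_rows --steps '{"ax": [0, 0, 0], "ay": [0, 0, 0], "az": [0, 0, 0], "tx": [0, 0, 0], "ty": [0, 0, 0], "tz": [0.0096, 0, 0], "finger_gap": [0.02, 0.02, 0.02]}' --only "posi|wrist"

```text
position: [0.6269, 0.2694, 0.1998]
wrist_force: [-0.6, -0.6, 5.3]
```

Contact made at about 5 N. I release, retreat and go back towards the start pose to clear the view.

Call:
run_rows --steps '{"ax": [0, 0, 0, 0, 0], "ay": [0, 0, 0, 0, 0], "az": [0, 0, 0, 0, 0], "tx": [0, 0, 0, 0, 0], "ty": [0, 0, 0, 0, 0], "tz": [0, 0, 0, 0, 0], "finger_gap": [0.05, 0.05, 0.05, 0.05, 0.05]}'

```text
clock: 26.5
position: [0.6268, 0.2694, 0.1988]
tcp_rot: [-0.0, 0.0, 1.0, 0.0]
wrist_force: [-0.1, -0.3, -0.4]
width: 0.0497
gripper_force: 0.0
```

Call:
run_rows --steps '{"ax": [0, 0, 0, 0, 0], "ay": [0, 0, 0, 0, 0], "az": [0, 0, 0, 0, 0], "tx": [0, 0, 0, 0, 0], "ty": [0, 0, 0, 0, 0], "tz": [-0.48, -0.8, -0.8, -0.8, 0], "finger_gap": [0.05, 0.05, 0.05, 0.05, 0.05]}' --only "posi"

```text
position: [0.6277, 0.2697, 0.3847]
```

Call:
run_rows --steps '{"ax": [0, 0, 0, 0, 0, 0, 0, 0], "ay": [0, 0, 0, 0, 0, 0, 0, 0], "az": [0, 0, 0, 0, 0, 0, 0, 0], "tx": [0.8, 0.8, 0.8, 0.8, 0.8, 0.8, 0.8, 0.8], "ty": [0.48, 0.48, 0.48, 0.48, 0.48, 0.48, 0.48, 0.48], "tz": [0, 0, 0, 0, 0, 0, 0, 0], "finger_gap": [0.05, 0.05, 0.05, 0.05, 0.05, 0.05, 0.05, 0.05]}'

```text
clock: 28.12
position: [0.2251, 0.5101, 0.3779]
tcp_rot: [-0.0, 0.0, 1.0, -0.001]
wrist_force: [0.3, 0.8, -0.7]
width: 0.05
gripper_force: 0.0
```

Call:
run_rows --steps '{"ax": [0, 0], "ay": [0, 0], "az": [0, 0], "tx": [0, 0], "ty": [0, 0], "tz": [0, 0], "finger_gap": [0.05, 0.05]}' --only "posi"

```text
position: [0.2269, 0.5095, 0.3781]
```

```bash
python3 -c "
from h import *
for n in('top','scene'): cv2.imwrite('pics/g_%s.png'%n,imaging.grab_frame(n))
a=cv2.imread('pics/g_top.png')[100:310,110:450];b=cv2.imread('pics/g_scene.png')[100:360,90:410]
cv2.imwrite('pics/g.png',np.hstack([cv2.resize(a,(400,300)),cv2.resize(b,(400,300))]))
a=cv2.imread('pics/g_top.png')
for k,(u,v,z,r) in TOP.items():
  if k[0]=='P':
    h=TOP['H'+k[1]]; c=refine(a,'top',k,*h); print(k,unpix('top',*c[2],z+.006).round(4))"
```

```text
PL [0.4503 0.0155 0.078 ]
PM [0.449  0.1553 0.066 ]
PS [0.6253 0.2672 0.054 ]
```

View pics/g.png

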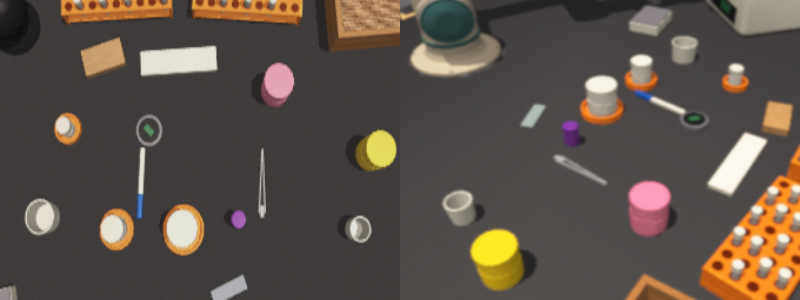

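All three pots stand upright and within about 2.5 mm of centre in their holders. The cups and the decoys are where they were.

```bash
python3 -c "
from station import job_done
print(job_done())"
```

```text
the job is handed in; nothing more can be done
None
```

The large, medium and small pots were placed in that order, each upright on the floor of its own holder; the cups and look-alikes were left alone, and the job was handed in about 28 s into the 96 s allowed.

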